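Roll the last tin into the spring-fed tin rack

TASK

Load the last tin into the wire tin rack: take up the wooden spatula and, with its blade and never with your hand, roll the tin that lies in the rack's open mouth along the rails, over the sprung catch, pushing the tin already inside back against its spring, until the catch has snapped fully up behind the new tin and you feel the row come up solid. Push gently and stop at once when it is solid: there is hardly any room behind the catch, and forcing the row on dents the tins. Then draw the spatula back, lay it flat on the bare worktop, clear of the rack, and let go, leaving everything else where it stands.

Things in the scene. Friction and masses are not known exactly. Their poses are not given: they have to be found in the camera images.
- rack: Low wire rack (all in mm) for a row of tins on their sides, 310 long (x), 125 wide, 125 high; fixed. Origin on the worktop, mid-width, x = -158 to 152; x runs along the lane from the open mouth inwards (push direction), y across. Two level rails at y = +-38, tops 34 above the worktop. Side wires at y = +-60, 64 up, guide the tins, 2.5 free each side. Wire roof, underside 120 up, from x = -75 inwards.
- lane_mouth (a point): The mouth end of the lane, in the middle between the rails at rail height, x = -153 mm of the rack. Here the rails turn up into a lip 8 mm high. From here to x = -75 mm the lane is open above; farther in it is roofed and a hand cannot follow.
- lane_home (a point): Middle of the stretch in which the new tin's centre comes home: x = -4.5 mm of the rack, 72 mm above the worktop. Home lies up to 18 mm nearer the mouth or farther in than this, as the pusher unit (catch and follower) is clipped to the rails anywhere in that range and its place is not measured: feel for it. The row comes solid only 1.5 mm beyond home.
- catch_mean (a point): Mean place of the catch's nose: mid-lane, x = -39 mm of the rack, 20 mm above the rails; it truly stands 34.5 mm mouthward of home. The catch is a dark sprung leaf, 30 mm wide, hinged under the rails 51 mm mouthward of its nose and rising inwards. A tin from the mouth presses it flush with 2 N; past it, the catch springs up behind. Short of home the tin is not safely caught.
- catch (a joint): Angle of the catch, rad: 0 = fully up (as at the start, holding the tin inside), about 0.37 = pressed flush with the rails by a tin passing over it.
- follower_mean (a point): Mean place of the face of the black follower plate (84 x 54 mm) at the start, x = 33 mm of the rack. Between it and the catch lies a like tin (not measured). Its spring presses 2 N mouthward, 3 N when home. Pushing the row in takes 1 to 8 N, 3 to 6 N when the catch is up again; solid, it climbs steeply (2 N/mm or more): 9 to 12 N is solid, over 16 N between spatula and tin is too hard.
- tin: The tin to load: an ordinary food tin, 75 mm in diameter, 110 mm long, about 0.5 kg, lying on its side on the rails in the mouth of the rack, its axis across the lane. Origin at the centre of one end face; its own z runs along its axis to the other end. It turns as it rolls.
- tin_center (a point): Middle of the tin to load, on its axis (its axes turn with the tin); 38 mm above the rails. The tin's near side runs upwards as it rolls and tends to lift the blade: hold the spatula level and firmly, and push at the height of the axis or a little below it (5 to 8 mm below clears the raised catch).
- spatula: Flat wooden spatula, 260 mm long, 70 g, lying flat on the worktop. Origin at its underside, in the middle of the handle's grip; x along it to the blade, z up. Handle: 20 mm wide (y), 18 mm thick (z), from x = -110 to 40 mm; blade: 62 mm wide, 7 mm thick, from x = 68 mm to its straight end at x = 150 mm; the undersides are level.
- spatula_tip (a point): Middle of the blade's straight end: 150 mm ahead of the spatula's origin, 3.5 mm above its underside (its axes are the spatula's).
- mug: White mug, 92 mm wide, 95 mm high, standing behind the rack (bystander). Origin under its middle.
- salt_shaker: Glass salt shaker, 44 mm wide, 90 mm high (bystander). Origin under its middle.
- spice_b: Spice jar with black cap, 41 mm wide, 105 mm high, standing to the left of the rack (bystander). Origin under its middle.

How it is judged:
By the outcome, as a careful person would: the job done as asked, in the order asked, and still so for the second after the job is handed in, with the robot touching nothing.
It also fails if it takes over 64 s, if anything falls off the work surface, if the arm or the gripper's body presses on something with over 40 N, if the wrist force passes 120 N, or if a joint passes its speed limit or range.

ROBOT

A 6-joint arm with a two-finger parallel gripper is mounted at the origin on a cart in front of the work surface, level with it; the furniture and walls round the work are solid. World frame = base frame: x ahead of the robot, y to its left, z up, the work surface at z = 0. Lengths are in m, angles in rad, forces in N, time in s.
With the tool pointing down it reaches from about 0.35 to 0.85 m from the base axis. Payload 8.1 kg.
Tool frame: the origin (TCP) lies midway between the tips of the shut fingers; the grasp point (between the pads) lies 19 mm behind it (robot.grip_point_offset is the distance from the TCP to the grasp point, in m); z points along the fingers, y is the line along which they close (so a half turn about z gives the same grasp; the last joint's range is limited). The gripper opens to 93 mm and grips with 3 to 60 N. Pads are 15 mm wide; open, the fingers measure 128 mm over their backs; the gripper's body (75 mm by 188 mm) begins 65 mm behind the grasp point.
Start: joints at [1.251, 0.13, 1.488, -0, 1.523, -0.085], TCP at [0.14, 0.584, 0.219] pointing down, gripper open.
Joint ranges: [-2.96, 2.96], [-0.89, 2.26], [0.02, 2.5], [-1.34, 4.48], [0, 2.73], [-2.66, 2.66]. Speed limits (rad/s): [2.39, 2.39, 2.79, 3.14, 3.14, 3.14].

INTERFACE

Orientations are given as a rotation vector (axis times angle).
In Python, from plant import robot, read_camera, job gives the robot as it stands.
- The arm moves only by the shell command python3 -m inch 'ROWS' [FORCE]. ROWS is JSON, one flat list of numbers, 5 for each row, row after row: the shift along the world's x, y, z in mm, then the turn about the world's z in degrees, then the opening in per cent of the stroke, from 0 (shut) to 100 (fully open). In form: [dx, dy, dz, yaw, hand, dx, dy, dz, yaw, hand, ...]. A call has 1 to 10 rows; each row is the pose to reach, as a shift and turn from the pose commanded when the call began; what a row does not reach only later rows make up. A row lasts 1/12 s, in which the tool goes at most 41.7 mm and 7.16 degrees, less where a joint would pass 70% of its speed; a pose out of reach is approached as far as the arm can. A call with a gripper value outside its range is refused whole. The fingers move at their own pace and stop on an object; FORCE is the grip in N (left out, the last holds). Time passes only in rows, so rows that repeat a pose let the fingers close. It gives the time, the measured TCP pose, the force, the opening and the grip force at its end, in the units of the state.
- robot.read_state(): the state, without advancing time (a new reading comes with each control period).
- read_camera(name): name is "scene" or "top"; returns a dict with "image" (400x640x3 uint8, blue, green, red), "K" (3x3 intrinsics, pixels), "extrinsics" (4x4, takes a point from world to camera coordinates). Camera axes: x right, y down, z forward; pixel columns grow to the right and rows downward; lengths in m; the calibration is good to about 2 mm. A picture is of the moment at which its call begins. There is no depth.
- job.close_job(): hands the job in; it is judged then, once.
The state is a dict: "t": time; "q": joint angles; "dq": joint speeds; "joint_torque": joint torques, N m; "tool_pos": TCP position; "orientation": TCP orientation; "force": force on the tool from outside, world axes, zero at the start; "wrist_torque": the same for the moment, N m; "opening": finger opening in m; "gripper_force": force on a finger pad.
Only numpy, scipy, OpenCV 4.12 (cv2) and the standard library are available. Lean on these libraries where they do the work, as an engineer would, in place of code of your own. Each camera call takes 0.05 s, during which the arm holds its last target. There are 200 camera calls.

## Working session

There is one attempt and no reset: what is moved stays moved. The work goes in short steps, Python scripts to look and compute and a shell command to move; the robot and the scene stay as the last step left them, time stands still between calls to the robot, and variables do not carry over. Pictures are saved under pics/ and viewed, at most 10 in all, crops included, and the job is handed in when it is done.

```bash
mkdir -p pics; ls
python3 - <<'E'
from plant import robot, read_camera
import cv2,numpy as np
for n in("scene","top"):
    c=read_camera(n);cv2.imwrite(f"pics/{n}0.png",c["image"]);np.savez(f"{n}.npz",K=c["K"],E=c["extrinsics"]);print(c["K"].round(1).tolist(),c["extrinsics"].round(4).tolist())
s=robot.read_state();print(s,robot.grip_point_offset)
E
```

```text
pics
[[406.5, 0.0, 317.6], [0.0, 406.5, 199.1], [0.0, 0.0, 1.0]] [[0.5103, -0.86, -0.0041, -0.14], [-0.5774, -0.3391, -0.7427, 0.4945], [0.6373, 0.3814, -0.6696, 0.5593], [0.0, 0.0, 0.0, 1.0]]
[[500.6, 0.0, 320.3], [0.0, 500.6, 208.5], [0.0, 0.0, 1.0]] [[-0.0261, -0.9996, 0.0075, 0.2213], [-0.9861, 0.0245, -0.1641, 0.6223], [0.1639, -0.0117, -0.9864, 1.0156], [0.0, 0.0, 0.0, 1.0]]
{'t': 0.1, 'q': array([ 1.25060808e+00,  1.31067583e-01,  1.48918593e+00,  3.28949156e-05,
        1.52301956e+00, -8.53994428e-02]), 'dq': array([ 0.00128299, -0.00251967, -0.00116537, -0.000755  ,  0.00147205,
        0.00090001]), 'joint_torque': array([ 1.01087706e-03, -5.61348581e+01, -4.93085897e+01,  7.69820320e-02,
        2.91319925e-02, -6.62297907e-05]), 'tool_pos': array([0.1393822 , 0.58304506, 0.21769461]), 'orientation': array([-3.67917829e-01, -3.11960024e+00,  2.57480611e-03]), 'force': array([-0.2042469 , -0.19558055, -1.12116197]), 'wrist_torque': array([0.03347045, 0.01873898, 0.06155611]), 'gripper_force': 0.0, 'opening': 0.0933329453771221} 0.0188
```

View pics/scene0.png

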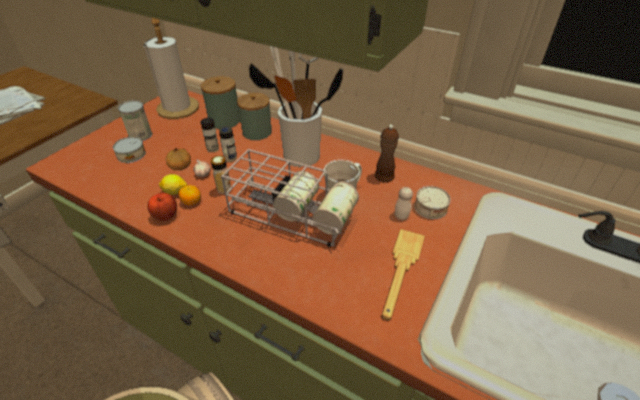

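View pics/top0.png

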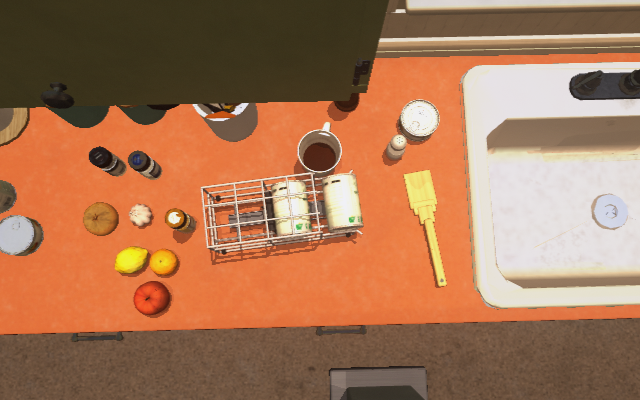

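```bash
cat > h.py <<'E'
import numpy as np,cv2
def cam(n): d=np.load(f"{n}.npz");return d["K"],d["E"]
def ray(n,uv,z):
    K,E=cam(n);uv=np.atleast_2d(np.array(uv,float));R,t=E[:3,:3],E[:3,3];C=-R.T@t
    d=np.c_[uv,np.ones(len(uv))]@np.linalg.inv(K).T@R
    return C+d*((z-C[2])/d[:,2])[:,None]
def proj(n,P):
    K,E=cam(n);p=np.atleast_2d(P)@E[:3,:3].T+E[:3,3];q=p@K.T;return q[:,:2]/q[:,2:]
E
python3 - <<'E'
from h import *
im=cv2.imread("pics/top0.png");h=cv2.cvtColor(im,cv2.COLOR_BGR2HSV)
m=cv2.inRange(h,(17,90,120),(32,255,255));m[:,:390]=0;m[:,460:]=0
n,l,s,c=cv2.connectedComponentsWithStats(m);k=1+s[1:,4].argmax();print(s[k])
ys,xs=np.where(l==k)
P=ray("top",np.c_[xs,ys],.009)[:,:2]
g=P[P[:,0]<np.percentile(P[:,0],30)]
# handle axis by row means, blade axis via minAreaRect
r=cv2.minAreaRect((P*1000).astype(np.float32));print(r)
for z,(a,b) in((.018,(225,280)),(.007,(172,196))):
    q=np.array([[xs[ys==y].mean(),y] for y in range(a,b)]);w=ray("top",q,z);print(z,w[0],w[-1],np.degrees(np.arctan2(*(w[0]-w[-1])[[1,0]])))
for z,sel in((.018,ys.max()),(.007,ys.min())): print(ray("top",[xs[ys==sel].mean(),sel],z))
cv2.imwrite("pics/t1.png",cv2.resize(im[160:265,190:380],None,fx=4.2,fy=4.2,interpolation=cv2.INTER_CUBIC))
im=cv2.imread("pics/scene0.png");cv2.imwrite("pics/s1.png",cv2.resize(im[145:255,210:370],None,fx=5,fy=5,interpolation=cv2.INTER_CUBIC))
E
```

```text
[ 404  170   43  116 1755]
((586.2698364257812, -32.93414306640625), (257.5826416015625, 60.51979064941406), 9.22443962097168)
0.018 [ 0.5906561  -0.03294244  0.018     ] [ 0.47316931 -0.0501323   0.018     ] 8.32406128589206
0.007 [ 0.71252023 -0.02492048  0.007     ] [ 0.65991247 -0.02179411  0.007     ] -3.4009756325603897
[[ 0.46037375 -0.05174967  0.018     ]]
[[ 0.7168324  -0.03758827  0.007     ]]
```

View pics/t1.png

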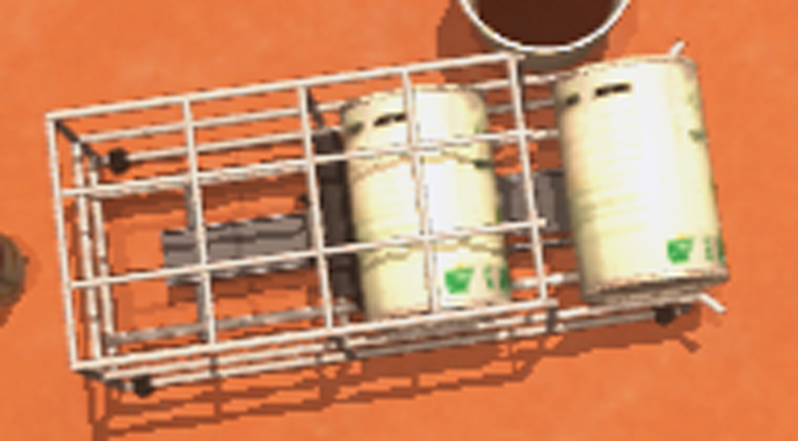

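View pics/s1.png

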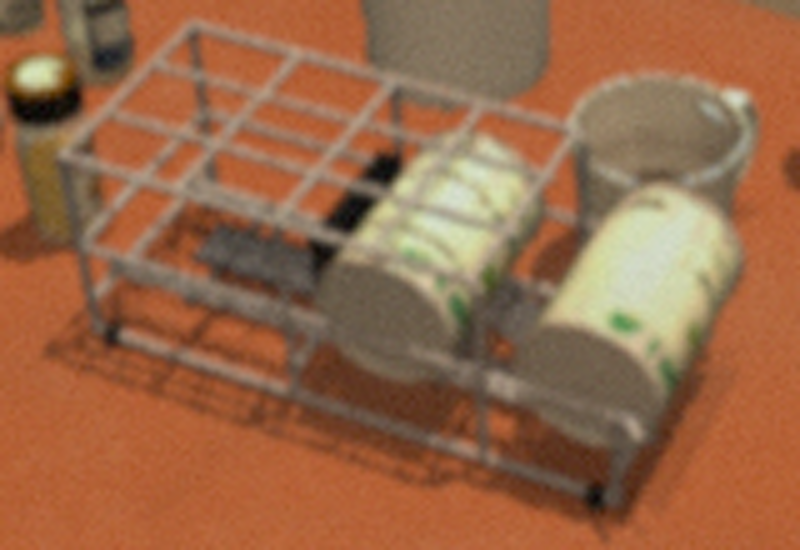

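Run:
```python
from h import *
f=lambda p:np.array(p)/4.2+[190,160]
w=ray("top",f([(50,117),(515,57),(73,367),(548,303)]),.122);print(w.round(4))
yaw=[np.arctan2(*(w[i]-w[j])[[1,0]]) for i,j in((0,1),(2,3))];print(np.degrees(yaw))
g=lambda p:np.array(p)/5+[210,145]
ws=ray("scene",g([(192,27),(578,130),(65,155)]),.122);print(ws.round(4))
for W in (w,):
    c=W.mean(0);a=np.mean(yaw);e=np.array([np.cos(a),np.sin(a),0]);o=c-e*.0385;o[2]=0;print("origin",o,np.degrees(a),
      np.linalg.norm(w[0]-w[1]),np.linalg.norm(w[0]-w[2]))
n=np.array([-e[1],e[0],0])
for nm,L in(("top",w),):
  # predicted tin appearance; tin upper surface ends: right/left silhouette at z~.072
  t=ray("top",f([(558,75),(690,62),(583,297),(728,280)]),.0715);print("tin sil in rack",[( (p-o)@e,(p-o)@n) for p in t])
# check model in scene: roof corners, front feet
P=[o+e*x+n*y+[0,0,z] for x,y,z in((152,-60,122),(-75,-60,122),(152,60,122),(-75,60,122)) for x,y,z in[(x/1e3,y/1e3,z/1e3)]]
print(((proj("scene",P)-[210,145])*5).round(),((proj("top",P)-[190,160])*4.2).round())
```

```text
[[0.6635 0.4412 0.122 ]
 [0.6874 0.2197 0.122 ]
 [0.5443 0.429  0.122 ]
 [0.5687 0.207  0.122 ]]
[96.1458357 96.2702314]
[[0.6623 0.4409 0.122 ]
 [0.6889 0.2224 0.122 ]
 [0.5457 0.4278 0.122 ]]
origin [0.6201292  0.28595628 0.        ] 96.20803355081941 0.22278209648535163 0.11982946948622077
tin sil in rack [(np.float64(-0.09453127011169195), np.float64(-0.059638905386117096)), (np.float64(-0.1612371556038176), np.float64(-0.05748610067093727)), (np.float64(-0.09162282087018785), np.float64(0.05315578256123524)), (np.float64(-0.16383137104364354), np.float64(0.05432602015279211))]
[[189.  25.]
 [585. 134.]
 [ 58. 155.]
 [479. 284.]] [[ 45. 117.]
 [519.  56.]
 [ 70. 368.]
 [553. 303.]]
```

```bash
python3 -m inch '[10,-15,2,-4,80, 28,-42,4,-10,70, 47,-70,6,-17,60, 66,-98,8,-24,60, 85,-126,10,-31,60, 104,-154,12,-38,60, 123,-182,14,-45,60, 142,-210,16,-52,60, 161,-238,18,-59,60, 180,-266,20,-66,60]'; python3 -m inch '[19,-28,0,-7,60, 38,-56,0,-14,60, 57,-84,0,-21,60, 76,-112,-10,-28,60, 95,-140,-20,-35,60, 114,-168,-30,-42,60, 133,-196,-40,-49,60, 152,-224,-50,-56,60, 171,-252,-60,-63,60, 190,-280,-70,-70,60]'; python3 -m inch '[19,-26,-5,-7,60, 37,-50,-10,-14,60, 50,-68,-15,-20,60, 57,-73,-20,-22,60, 57,-73,-20,-22,60,57,-73,-20,-22,60]'
```

```text
t: 0.93
tool_pos: [0.3199, 0.316, 0.2384]
orientation: [-2.015, -2.41, 0.001]
force: [0.7, 0.6, -0.4]
opening: 0.0557
gripper_force: 0.0
t: 1.77
tool_pos: [0.51, 0.0359, 0.1678]
orientation: [-3.033, -0.818, 0.001]
force: [-0.5, 0.5, -0.0]
opening: 0.0557
gripper_force: 0.0
t: 2.27
tool_pos: [0.5659, -0.0355, 0.1477]
orientation: [-3.132, -0.235, 0.003]
force: [0.4, 0.2, 0.5]
opening: 0.0558
gripper_force: 0.0
```

```bash
python3 -m inch '[0,0,-15,0,60, 0,0,-45,0,60, 0,0,-75,0,60, 0,0,-105,0,60, 0,0,-125,0,60, 0,0,-136,0,60, 0,0,-142,0,60, 0,0,-144,0,60, 0,0,-144,0,60]'
python3 - <<'E'
from plant import read_camera
import cv2
a=read_camera("top")["image"][120:320,340:520];b=read_camera("scene")["image"][180:380,320:500]
cv2.imwrite("pics/g.png",cv2.resize(cv2.hconcat([a,b]),None,fx=2.2,fy=2.2))
E
```

```text
t: 3.02
tool_pos: [0.5672, -0.0352, 0.0056]
orientation: [3.133, 0.236, 0.002]
force: [-1.1, -0.3, 0.4]
opening: 0.0557
gripper_force: 0.0
```

View pics/g.png

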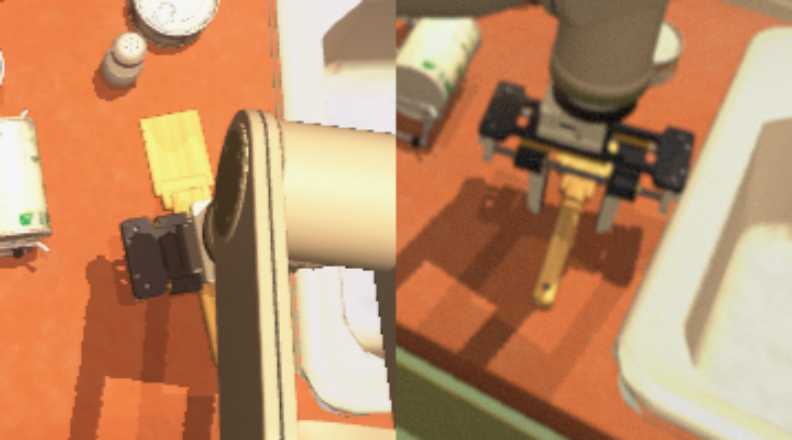

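The fingers straddle the handle, which sits between them around (575,215) in the right half. Lower slightly, grip and lift.

```bash
python3 -m inch '[0,0,-2,0,60, 0,0,-2,0,30, 0,0,-2,0,0, 0,0,-2,0,0, 0,0,-2,0,0, 0,0,-2,0,0, 0,0,-2,0,0, 0,0,-2,0,0]' 50; python3 -m inch '[0,0,5,0,0, 0,0,20,0,0, 0,0,40,0,0, 0,0,65,0,0, 0,0,90,0,0, 0,0,110,0,0, 0,0,120,0,0, 0,0,120,0,0]'
```

```text
t: 3.78
tool_pos: [0.5666, -0.0354, 0.0027]
orientation: [-3.133, -0.234, -0.0]
force: [-0.6, -0.1, 0.7]
opening: 0.0195
gripper_force: 50.0
t: 4.45
tool_pos: [0.5686, -0.0357, 0.1259]
orientation: [3.132, 0.234, 0.008]
force: [0.4, 0.4, -0.2]
opening: 0.0193
gripper_force: 50.0
```

```bash
python3 -m inch '[5,-2,0,3,0, 14,-5,0,9,0, 23,-7,0,16,0, 32,-9,0,23,0, 41,-11,0,30,0, 50,-13,0,37,0, 59,-15,0,44,0, 68,-17,0,51,0, 77,-19,0,58,0, 88,-21,0,65,0]'; python3 -m inch '[0,0,0,7,0, 0,0,0,14,0, 0,0,0,19,0, 0,0,0,22,0, 0,0,0,22.6,0, 0,0,0,22.6,0, 0,0,0,22.6,0]';python3 - <<'E'
from plant import read_camera,robot
import cv2
print(robot.read_state()["q"],robot.read_state()["force"],robot.read_state()["wrist_torque"])
a=read_camera("top")["image"];b=read_camera("scene")["image"];cv2.imwrite("pics/top2.png",a);cv2.imwrite("pics/scene2.png",b)
cv2.imwrite("pics/g2.png",cv2.resize(cv2.hconcat([a[130:280,290:490],b[130:280,280:480]]),None,fx=2,fy=2,interpolation=cv2.INTER_CUBIC))
E
```

```text
t: 5.28
tool_pos: [0.6536, -0.0564, 0.1201]
orientation: [-2.509, -1.887, 0.004]
force: [-0.7, 0.3, -0.5]
opening: 0.0195
gripper_force: 50.0
t: 5.87
tool_pos: [0.654, -0.0563, 0.1214]
orientation: [-2.1, -2.334, 0.001]
force: [0.7, 0.3, 0.1]
opening: 0.0197
gripper_force: 50.0
[-1.64030990e-01  3.42031148e-01  1.42238349e+00  2.23029735e-06
  1.37880908e+00 -2.69474824e-01] [0.66586112 0.34588569 0.08420582] [-0.10981731  0.02188015 -0.0082979 ]
```

View pics/g2.png

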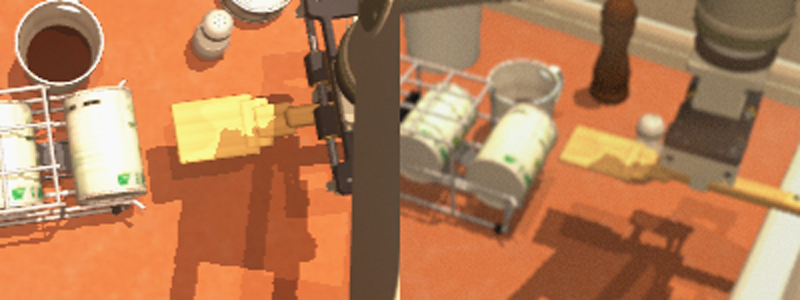

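Run:
```python
from h import *
im=cv2.imread("pics/top2.png");h=cv2.cvtColor(im,cv2.COLOR_BGR2HSV)
m=cv2.inRange(h,(17,90,90),(34,255,255));m[:,:360]=0;m[:,412:]=0;m[:170]=0;m[220:]=0
c=max(cv2.findContours(m,0,2)[0],key=cv2.contourArea);q=c[:,0,:].astype(float)+.0
w=ray("top",q,.124)[:,:2]
a=np.radians(96.2);e=np.array([np.cos(a),np.sin(a)]);n=np.array([-e[1],e[0]]);o=np.array([.6201,.2860])
L=np.c_[(w-o)@e,(w-o)@n];print("tip x",L[:,0].max(), "y range near",L[L[:,0]>L[:,0].max()-.05][:,1].min(),L[L[:,0]>L[:,0].max()-.05][:,1].max())
B=L[L[:,0]>L[:,0].max()-.045]
for s in(1,-1):
  E=np.array([B[np.abs(B[:,0]-x)<.003][:,1].max() if s>0 else B[np.abs(B[:,0]-x)<.003][:,1].min() for x in np.arange(B[:,0].max()-.04,B[:,0].max()-.008,.004)]);print(E.round(4))
f=B[B[:,0]>B[:,0].max()-.008];print(f.round(4).tolist()[:40])
t=np.array([.654,-.0563])-o;print("tcp in rack",t@e,t@n)
# pitch: scene view of handle butt and tip; handle seen on scene
```

```text
tip x -0.19465923389755455 y range near -0.026465399602500436 0.03433421315721758Traceback (most recent call last):
  File "<stdin>", line 10, in <module>
    return umr_maximum(a, axis, None, out, keepdims, initial, where)
ValueError: zero-size array to reduction operation maximum which has no identity
```

```bash
python3 -m inch '[1,0,-5,0,0, 2,0,-17,0,0, 3,0,-30,0,0, 4,0,-43,0,0, 4,0,-53,0,0, 4,0,-58,0,0, 4,0,-58.5,0,0, 4,0,-58.5,0,0]' 60; python3 -m inch '[0,2,0,0,0, -0.5,6,0,0,0, -1.2,11,0,0,0, -1.7,16,0,0,0, -2.2,20,0,0,0, -2.3,21,0,0,0, -2.3,21,0,0,0]';python3 - <<'E'
from plant import read_camera,robot
import cv2
a=read_camera("top")["image"];b=read_camera("scene")["image"];cv2.imwrite("pics/top3.png",a);cv2.imwrite("pics/scene3.png",b)
cv2.imwrite("pics/g3.png",cv2.resize(cv2.hconcat([a[140:260,310:440],b[140:260,300:430]]),None,fx=3,fy=3,interpolation=cv2.INTER_CUBIC))
E
```

```text
t: 6.63
tool_pos: [0.6582, -0.0564, 0.0634]
orientation: [-2.098, -2.337, 0.001]
force: [0.6, 0.9, -0.3]
opening: 0.0196
gripper_force: 60.0
t: 7.22
tool_pos: [0.6563, -0.0348, 0.0643]
orientation: [2.098, 2.338, 0.0]
force: [0.3, 0.0, -0.6]
opening: 0.0196
gripper_force: 60.0
```

View pics/g3.png

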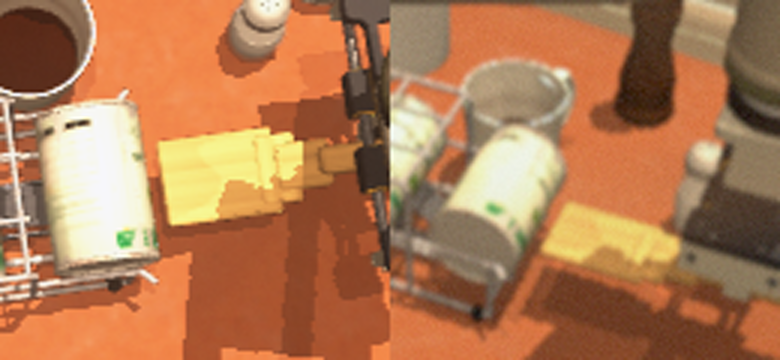

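```bash
python3 -m inch '[-0.2,2,0,0,0, -0.4,4,0,0,0, -0.6,6,0,0,0, -0.9,8,0,0,0, -1.1,10,0,0,0, -1.4,13,0,0,0, -1.7,16,0,0,0, -2.1,19,0,0,0, -2.4,22,0,0,0, -2.7,25,0,0,0]'; python3 -m inch '[-0.3,3,0,0,0, -0.6,6,0,0,0, -1,9,0,0,0, -1.3,12,0,0,0, -1.6,15,0,0,0, -1.9,18,0,0,0, -2.3,21,0,0,0, -2.6,24,0,0,0, -2.9,27,0,0,0, -3.2,30,0,0,0]';python3 -m inch '[-0.3,3,0,0,0, -0.6,6,0,0,0, -1,9,0,0,0, -1.3,12,0,0,0, -1.6,15,0,0,0, -1.9,18,0,0,0, -2.3,21,0,0,0]'
```

```text
t: 8.15
tool_pos: [0.6535, -0.0101, 0.0641]
orientation: [-2.099, -2.337, 0.0]
force: [0.1, -0.2, -0.3]
opening: 0.019
gripper_force: 60.0
t: 8.98
tool_pos: [0.6506, 0.0185, 0.0644]
orientation: [2.099, 2.336, -0.001]
force: [0.5, -6.3, 0.2]
opening: 0.019
gripper_force: 60.0
t: 9.57
tool_pos: [0.6483, 0.0395, 0.0643]
orientation: [2.099, 2.336, -0.001]
force: [1.2, -6.9, 0.8]
opening: 0.0191
gripper_force: 60.0
```

```bash
python3 -m inch '[-0.1,1,0,0,0, -0.2,2,0,0,0, -0.3,3,0,0,0, -0.4,4,0,0,0]'; python3 -m inch '[-0.1,1,0,0,0, -0.2,2,0,0,0, -0.3,3,0,0,0, -0.4,4,0,0,0]';python3 - <<'E'
from plant import read_camera,robot
import cv2
a=read_camera("top")["image"];b=read_camera("scene")["image"];cv2.imwrite("pics/top4.png",a);cv2.imwrite("pics/scene4.png",b)
cv2.imwrite("pics/g4.png",cv2.resize(cv2.hconcat([a[150:260,260:390],b[140:250,260:390]]),None,fx=3,fy=3,interpolation=cv2.INTER_CUBIC))
E
```

```text
t: 9.9
tool_pos: [0.6479, 0.0435, 0.0643]
orientation: [2.099, 2.336, -0.001]
force: [1.0, -5.1, -0.7]
opening: 0.0193
gripper_force: 60.0
t: 10.23
tool_pos: [0.6475, 0.0475, 0.0643]
orientation: [2.099, 2.336, -0.001]
force: [0.2, -6.4, -0.3]
opening: 0.0193
gripper_force: 60.0
```

View pics/g4.png

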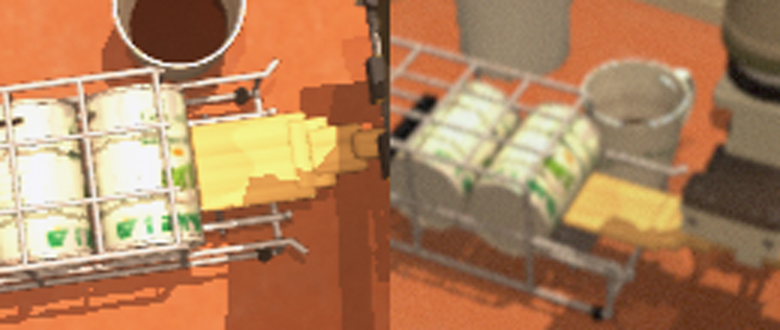

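The tin has rolled straight under the roof and is close to or touching the inner tin; the blade is level and centred behind it, at (190,165) in the left half. Continue gently.

```bash
python3 -m inch '[-0.1,1,0,0,0, -0.2,2,0,0,0, -0.3,3,0,0,0, -0.4,4,0,0,0,-0.5,5,0,0,0, -0.6,6,0,0,0]'|grep -E 'pos|^force'; python3 -m inch '[-0.1,1,0,0,0, -0.2,2,0,0,0, -0.3,3,0,0,0, -0.4,4,0,0,0,-0.5,5,0,0,0, -0.6,6,0,0,0]'|grep -E 'pos|^force'; python3 -m inch '[-0.1,1,0,0,0, -0.2,2,0,0,0, -0.3,3,0,0,0, -0.4,4,0,0,0,-0.5,5,0,0,0, -0.6,6,0,0,0]'|grep -E 'pos|^force'; python3 -m inch '[-0.1,1,0,0,0, -0.2,2,0,0,0, -0.3,3,0,0,0, -0.4,4,0,0,0]'|grep -E 'pos|^force'
```

```text
tool_pos: [0.6468, 0.0537, 0.0643]
force: [0.8, -6.1, 0.6]
tool_pos: [0.6462, 0.0597, 0.0643]
force: [0.1, -5.5, -0.6]
tool_pos: [0.6455, 0.0658, 0.0642]
force: [0.5, -5.2, 0.1]
tool_pos: [0.6451, 0.0698, 0.0642]
force: [-0.0, -5.3, 0.1]
```

```bash
python3 -m inch '[-0.1,1,0,0,0, -0.2,2,0,0,0]'|grep -E 'pos|^force'; python3 -m inch '[-0.1,1,0,0,0, -0.2,2,0,0,0]'|grep -E 'pos|^force'
```

```text
tool_pos: [0.6449, 0.0718, 0.0642]
force: [0.1, -5.1, 0.2]
tool_pos: [0.6447, 0.0738, 0.0642]
force: [0.8, -4.4, -0.0]
```

```bash
python3 -m inch '[-0.1,1,0,0,0, -0.2,2,0,0,0]'|grep -E 'pos|^force'
```

```text
tool_pos: [0.6445, 0.0761, 0.0642]
force: [-0.6, -4.8, 0.5]
```

```bash
python3 -m inch '[-0.1,1,0,0,0, -0.2,2,0,0,0]'|grep -E 'pos|^force'
```

```text
tool_pos: [0.6443, 0.0785, 0.0641]
force: [0.8, -4.3, 0.6]
```

```bash
cat > ok.py <<'E'
import sys
from plant import robot
s=robot.read_state();print(s["tool_pos"].round(4),s["force"].round(1));sys.exit(s["force"][1]<-7.5)
E
python3 -m inch '[-0.1,0.7,0,0,0, -0.2,1.5,0,0,0]' >/dev/null && python3 ok.py && python3 -m inch '[-0.1,0.7,0,0,0, -0.2,1.5,0,0,0]' >/dev/null && python3 ok.py && python3 -m inch '[-0.1,0.7,0,0,0, -0.1,1.5,0,0,0]' >/dev/null && python3 ok.py && python3 -m inch '[-0.1,0.7,0,0,0, -0.2,1.5,0,0,0]' >/dev/null && python3 ok.py && python3 -m inch '[-0.1,0.7,0,0,0, -0.2,1.5,0,0,0]' >/dev/null && python3 ok.py && python3 -m inch '[-0.1,0.7,0,0,0, -0.1,1.5,0,0,0]' >/dev/null && python3 ok.py
```

```text
[0.644  0.0802 0.0641] [ 0.1 -4.3  0.2]False
```

```bash
sed -i 's/sys.exit(\(.*\))$/sys.exit(int(\1))/' ok.py
python3 -m inch '[-0.1,0.7,0,0,0, -0.2,1.5,0,0,0]' >/dev/null && python3 ok.py && python3 -m inch '[-0.1,0.7,0,0,0, -0.2,1.5,0,0,0]' >/dev/null && python3 ok.py && python3 -m inch '[-0.1,0.7,0,0,0, -0.1,1.5,0,0,0]' >/dev/null && python3 ok.py && python3 -m inch '[-0.1,0.7,0,0,0, -0.2,1.5,0,0,0]' >/dev/null && python3 ok.py && python3 -m inch '[-0.1,0.7,0,0,0, -0.2,1.5,0,0,0]' >/dev/null && python3 ok.py && python3 -m inch '[-0.1,0.7,0,0,0, -0.1,1.5,0,0,0]' >/dev/null && python3 ok.py
```

```text
[0.6439 0.0813 0.0642] [-0.2 -6.7  0.5]
[0.6437 0.0825 0.0642] [  1.3 -10.4   1. ]
```

```bash
python3 -m inch '[0,0,0,0,0, 0,0,0,0,0]'|grep -E '^force|pos'; python3 -m inch '[0,0,0,0,0, 0,0,0,0,0]'|grep -E '^force|pos'
python3 - <<'E'
from plant import read_camera,robot
import cv2
a=read_camera("top")["image"];b=read_camera("scene")["image"]
cv2.imwrite("pics/g5.png",cv2.resize(cv2.hconcat([a[165:255,260:360],b[145:235,265:365]]),None,fx=4,fy=4,interpolation=cv2.INTER_CUBIC))
E
```

```text
tool_pos: [0.6438, 0.0824, 0.0642]
force: [0.4, -7.0, 0.6]
tool_pos: [0.6437, 0.0824, 0.0642]
force: [0.4, -6.2, -0.2]
```

View pics/g5.png

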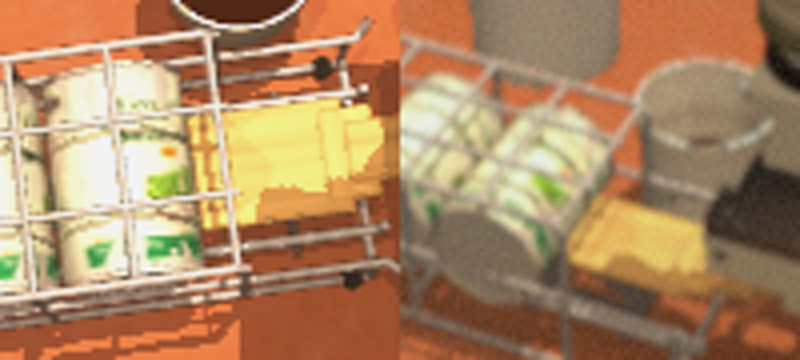

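```bash
python3 -m inch '[0,0.5,0,0,0, 0,0.5,0,0,0]'|grep -E '^force|pos';python3 ok.py && python3 -m inch '[-0.1,0.5,0,0,0, -0.1,0.5,0,0,0]'|grep -E '^force|pos';python3 ok.py && python3 -m inch '[0,0.5,0,0,0, 0,0.5,0,0,0]'|grep -E '^force|pos'
```

```text
tool_pos: [0.6438, 0.0824, 0.0642]
force: [0.3, -8.9, -0.3]
[0.6438 0.0824 0.0642] [ 0.3 -8.9 -0.3]
[0.6438 0.0824 0.0642] [ 0.3 -8.9 -0.3]
```

```bash
for i in 1 2 3 4; do python3 -m inch '[0,0,0,0,0]'|grep -E '^force|pos'; done
```

```text
tool_pos: [0.6438, 0.0824, 0.0642]
force: [0.2, -8.5, -1.0]
tool_pos: [0.6438, 0.0824, 0.0642]
force: [0.2, -8.5, 1.1]
tool_pos: [0.6438, 0.0824, 0.0642]
force: [-0.1, -8.6, 0.0]
tool_pos: [0.6438, 0.0824, 0.0642]
force: [-0.7, -8.4, 0.4]
```

```bash
python3 -m inch '[0,0.4,0,0,0]'|grep -E '^force|pos'; for i in 1 2 3; do python3 -m inch '[0,0,0,0,0]'|grep -E '^force|pos'; done
```

```text
tool_pos: [0.6438, 0.0825, 0.0642]
force: [0.8, -11.5, 0.4]
tool_pos: [0.6439, 0.0825, 0.0642]
force: [0.6, -10.6, 0.2]
tool_pos: [0.6438, 0.0825, 0.0642]
force: [0.6, -9.3, -0.1]
tool_pos: [0.6439, 0.0825, 0.0642]
force: [0.8, -9.4, 0.2]
```

```bash
python3 -m inch '[0,-1,0,0,0, 0.2,-2,0,0,0, 0.4,-4,0,0,0, 0.7,-7,0,0,0, 1.1,-10,0,0,0, 1.5,-14,0,0,0, 2,-18,0,0,0, 2.2,-20,0,0,0, 2.2,-20,0,0,0, 2.2,-20,0,0,0]'|grep -E '^force|pos'
python3 - <<'E'
from plant import read_camera,robot
import cv2
a=read_camera("top")["image"];b=read_camera("scene")["image"]
cv2.imwrite("pics/top6.png",a);cv2.imwrite("pics/scene6.png",b)
cv2.imwrite("pics/g6.png",cv2.resize(cv2.hconcat([a[165:255,260:360],b[145:235,265:365]]),None,fx=4,fy=4,interpolation=cv2.INTER_CUBIC))
E
```

```text
tool_pos: [0.6459, 0.0638, 0.0642]
force: [-0.7, 0.4, -1.3]
```

View pics/g6.png

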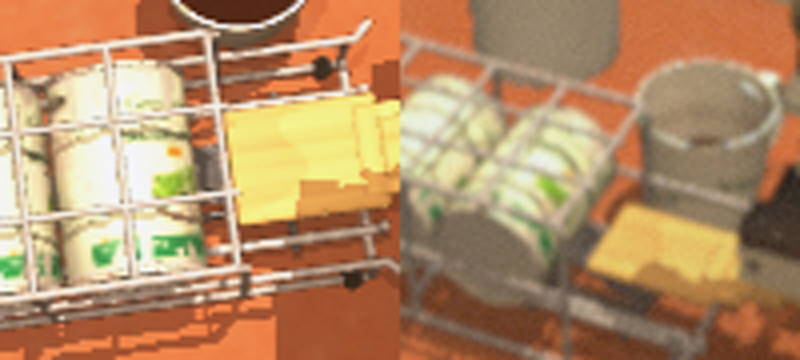

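The blade is drawn back 20 mm. The tin eased back about 1 mm and is held, with the dark catch leaf standing behind it at (208,165). Now withdraw and lay the spatula back on its original bare spot.

```bash
python3 -m inch '[0.6,-6,0,0,0, 1.7,-16,0,0,0, 3,-28,0,0,0, 4.5,-42,0,0,0, 6.1,-57,0,0,0, 7.7,-72,0,0,0, 9.4,-88,0,0,0, 10.9,-102,0,0,0, 12,-112,0,0,0, 12.3,-115,0,0,0]'|grep -E '^force|pos'; python3 -m inch '[0,0,5,0,0, 0,0,15,0,0, 0,0,28,0,0, 0,0,42,0,0, 0,0,54,0,0, 0,0,59,0,0, 0,0,60,0,0, 0,0,60,0,0]'|grep -E '^force|pos'; python3 -m inch '[-3,1,0,-3,0, -10,2,0,-9,0, -18,3,0,-16,0, -26,5,0,-23,0, -34,6,0,-30,0, -42,8,0,-37,0, -50,10,0,-44,0, -58,12,0,-51,0, -66,14,0,-58,0, -74,15,0,-65,0]'|grep -E '^force|pos';python3 -m inch '[-6,0,0,-7,0, -12,0,0,-14,0, -16,0,0,-19,0, -18,0,0,-22,0, -18,0,0,-22.6,0, -18,0,0,-22.6,0, -18,0,0,-22.6,0]'|grep -E '^force|pos|ori'
```

```text
tool_pos: [0.6583, -0.0536, 0.0642]
force: [0.5, 0.2, -0.4]
tool_pos: [0.6587, -0.0509, 0.1251]
force: [-0.5, -0.1, -0.9]
tool_pos: [0.583, -0.0357, 0.1229]
force: [-0.3, 0.4, -0.3]
tool_pos: [0.566, -0.036, 0.1236]
orientation: [-3.132, -0.237, 0.001]
force: [0.1, -0.1, -0.9]
```

```bash
python3 -m inch '[0,0,-10,0,0, 0,0,-30,0,0, 0,0,-55,0,0, 0,0,-80,0,0, 0,0,-100,0,0, 0,0,-112,0,0, 0,0,-117,0,0, 0,0,-119,0,0, 0,0,-119,0,0]'|grep -E '^force|pos'; python3 -m inch '[0,0,-1,0,0, 0,0,-1,0,0]'|grep -E '^force|pos';  python3 -m inch '[0,0,-0.7,0,0, 0,0,-0.7,0,0]'|grep -E '^force|pos'
```

```text
tool_pos: [0.5665, -0.0361, 0.0054]
force: [0.4, -1.5, -1.1]
tool_pos: [0.5674, -0.0362, 0.0055]
force: [-0.9, 0.3, 0.2]
tool_pos: [0.5668, -0.0362, 0.0042]
force: [0.7, 0.6, -1.2]
```

```bash
python3 -m inch '[0,0,-0.7,0,0, 0,0,-1,0,0, 0,0,-1,0,0]'|grep -E '^force|pos'; python3 -m inch '[0,0,0,0,10, 0,0,0,0,25, 0,0,0,0,40, 0,0,0,0,60, 0,0,0,0,60, 0,0,0,0,60, 0,0,0,0,60]'|grep -E '^force|pos|open'; python3 -m inch '[0,0,5,0,60, 0,0,15,0,60, 0,0,35,0,60, 0,0,60,0,60, 0,0,90,0,60, 0,0,120,0,60, 0,0,145,0,60, 0,0,160,0,60, 0,0,165,0,60, 0,0,165,0,60]'|grep -E '^force|pos|open'; python3 -m inch '[-5,0,5,0,60, -20,0,15,0,60, -45,0,25,0,60, -75,0,30,0,60, -105,0,30,0,60, -130,0,30,0,60, -145,0,30,0,60,-150,0,30,0,60]'|grep -E '^force|pos'
python3 - <<'E'
from h import *
from plant import read_camera
im=read_camera("top")["image"];cv2.imwrite("pics/end.png",im);sc=read_camera("scene")["image"];cv2.imwrite("pics/ends.png",sc)
old=cv2.imread("pics/top0.png")
def sp(im):
    m=cv2.inRange(cv2.cvtColor(im,cv2.COLOR_BGR2HSV),(17,90,120),(32,255,255));m[:,:390]=0;m[:,460:]=0
    n,l,s,c=cv2.connectedComponentsWithStats(m);k=1+s[1:,4].argmax();return s[k],c[k]
print(sp(old),sp(im))
g=lambda i:i[165:255,260:335].astype(int)
p=cv2.imread("pics/top6.png")
print("tin region diff vs right after release:",np.abs(g(im)-g(p))[:,:45].mean())
# shift of tin/label between frames
a,b=[cv2.cvtColor(x[180:235,272:312],cv2.COLOR_BGR2GRAY).astype(np.float32) for x in(p,im)]
print(cv2.phaseCorrelate(a,b))
# bystanders: mean diff in old vs new for mug, shaker, jar regions
for n,(x,y,w,h) in dict(mug=(297,122,46,40),salt=(385,130,25,32),jar=(160,200,35,38)).items(): print(n,np.abs(im[y:y+h,x:x+w].astype(int)-old[y:y+h,x:x+w]).mean())
E
```

```text
tool_pos: [0.5664, -0.0361, 0.0026]
force: [0.2, -0.5, 1.0]
tool_pos: [0.5661, -0.0361, 0.0024]
force: [-0.4, 0.1, -0.0]
opening: 0.0521
tool_pos: [0.5675, -0.0362, 0.1701]
force: [-0.0, 1.3, -0.8]
opening: 0.0557
tool_pos: [0.4134, -0.0358, 0.1958]
force: [0.4, 0.2, -0.5]
(array([ 404,  170,   43,  116, 1755], dtype=int32), array([425.44729345, 211.91225071])) (array([ 404,  170,   43,  116, 1756], dtype=int32), array([425.77790433, 211.8001139 ]))
tin region diff vs right after release: 0.9074897119341564
((-0.009633868237571619, 0.0029293306372686345), 0.9906847495088975)
mug 3.270289855072464
salt 4.96875
jar 3.9107769423558896
```

Run:
```python
import cv2,numpy as np
o=cv2.imread("pics/top0.png");e=cv2.imread("pics/end.png")
for y in(190,194,206,212,218,226):
    f=lambda i:[int(v) for v in i[y,300:320,0]]
    print(y,f(o),f(e),sep="\n")
cv2.imwrite("pics/cmp.png",cv2.resize(cv2.vconcat([o[170:245,265:345],e[170:245,265:345]]),None,fx=4,fy=4,interpolation=cv2.INTER_CUBIC))
```

```text
190
[197, 183, 167, 120, 124, 106, 75, 67, 72, 67, 50, 49, 80, 169, 203, 91, 93, 51, 48, 51]
[162, 181, 166, 146, 137, 120, 78, 67, 73, 69, 49, 50, 83, 173, 208, 94, 95, 49, 48, 59]
194
[144, 138, 171, 189, 147, 131, 97, 83, 93, 92, 79, 69, 60, 110, 200, 148, 68, 63, 47, 45]
[132, 124, 147, 186, 169, 149, 103, 80, 97, 94, 82, 70, 59, 114, 207, 155, 68, 67, 67, 67]
206
[221, 216, 216, 216, 194, 177, 163, 138, 98, 88, 63, 71, 96, 96, 106, 165, 210, 73, 87, 97]
[229, 227, 214, 198, 176, 161, 130, 104, 92, 90, 65, 73, 98, 99, 110, 172, 216, 75, 91, 98]
212
[213, 218, 210, 202, 190, 190, 171, 142, 63, 68, 90, 62, 60, 91, 100, 136, 189, 204, 190, 195]
[78, 68, 56, 56, 77, 81, 99, 87, 63, 89, 94, 63, 62, 93, 104, 141, 195, 211, 195, 201]
218
[140, 136, 138, 133, 133, 145, 184, 166, 146, 99, 54, 51, 88, 148, 117, 131, 137, 167, 170, 70]
[127, 100, 97, 100, 105, 116, 152, 139, 107, 103, 59, 52, 90, 151, 122, 135, 140, 172, 175, 71]
226
[118, 124, 182, 199, 187, 151, 107, 138, 128, 68, 57, 53, 75, 116, 149, 180, 183, 178, 174, 197]
[115, 144, 89, 77, 80, 94, 83, 123, 91, 56, 61, 73, 79, 119, 153, 187, 189, 183, 179, 202]
```

```bash
python3 -c "
from plant import job;print(job.close_job())"
```

```text
the job is handed in; nothing more can be done
None
```

The tin is loaded behind the catch: the row came up solid at 9–11.5 N by wrist force, and before-and-after images show the catch back up. The spatula lies flat on its original bare spot, the mug, salt shaker and nearby spice jar show no visible shift, and the job is handed in with no verdict returned.

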